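# Push the slim gift carton back into the display row

## Robot

A 6-joint arm with a two-finger parallel gripper is mounted at the origin on a cart in front of the work surface, level with it; the furniture and walls round the work are solid. World frame = base frame: x ahead of the robot, y to its left, z up, the work surface at z = 0. Lengths are in mm, angles in rad, forces in N, time in s.
With the tool pointing down it reaches from about 300 to 775 mm from the base axis. Payload 14.6 kg.
Tool frame: the origin (TCP) lies midway between the tips of the shut fingers; the grasp point (between the pads) lies 19 mm behind it (manip.hold_point_z is the distance from the TCP to the grasp point, in mm); z points along the fingers, y is the direction in which the jaws open and shut (so a half turn about z gives the same grasp; the last joint's range is limited). The gripper opens to 94 mm and grips with 3 to 60 N. Pads are 16 mm wide; open, the fingers measure 119 mm over their backs; the gripper's body (75 mm by 177 mm) begins 78 mm behind the grasp point.
Start: joints at [-1.415, 0.3, 1.521, -0, 1.321, -0.067], TCP at [121.522, -536.397, 205.446] pointing down, gripper open.
Joint ranges: [-3.03, 3.03], [-0.79, 2.21], [0.23, 2.52], [-1.04, 4.18], [0, 3.07], [-2.55, 2.55]. Speed limits (rad/s): [2.22, 2.22, 2.57, 3.14, 3.14, 3.14].

## Interface

Orientations are given as [roll, pitch, yaw] about the fixed x, y, z axes, in that order (R = Rz(yaw) Ry(pitch) Rx(roll)).
In Python, from cell import manip gives the robot as it stands.
- The arm moves only by the shell command python3 -m crank 'ROWS' [OPENING] [FORCE]. ROWS is JSON, a list of rows, each an object with "offset": the shift along the world's x, y, z in m, a list of three; "spin": the turn about the world's z in degrees. In form: [{"offset": [dx, dy, dz], "spin": spin}, ...]. A call has exactly 8 rows; each row is the pose to reach, as a shift and turn from the pose measured when the call began; what a row does not reach only later rows make up. A row lasts 1/12 s, in which the tool goes at most 41.7 mm and 7.16 degrees, less where a joint would pass 70% of its speed; a pose out of reach is approached as far as the arm can. A call with a gripper value outside its range is refused whole. OPENING is the opening, from 0 (shut) to 1 (fully open), set as the call begins (- or left out, the last holds). The fingers move at their own pace and stop on an object; FORCE is the grip in N (left out, the last holds). Time passes only in rows, so rows that repeat a pose let the fingers close, or fill a call up. It gives the time, the measured TCP pose, the force and the opening at its end, in the units of the state.
- manip.read_state(): the state, without advancing time (a new reading comes with each control period).
- manip.camera(name): name is "scene" or "top" or "wrist"; returns a dict with "pixels" (420x560x3 uint8, red, green, blue), "fx", "fy", "cx", "cy" (pixels), "extrinsics" (4x4, takes a point from world to camera coordinates); the wrist camera has in their place "hand_eye" (4x4, takes a point from camera to tool coordinates, whose origin is the TCP and whose axes are the flange's). Camera axes: x right, y down, z forward; pixel columns grow to the right and rows downward; lengths in mm; the calibration is good to about 2 mm. A picture is of the moment at which its call begins: read the wrist's pose just before it. There is no depth.
- manip.sign_off(): hands the job in, once; it reports no verdict.
Trained networks look in a picture, given as the dict that the camera call returned (one of the last four; its "shot" number tells which), for a name from the list of things; names that differ only in an ending like _2 or _b are one class to them, and where a whole thing is asked for, a point or a joint stands for the part that bears it (a point fixed in the world has none). Each returns a list of dicts, best first, with "conf" (0 to 1); they miss things now and then, are a little off and sometimes report something else, mostly with a low value. They report only what shows in the picture. A call takes as long as a camera call.
- manip.search_frame(picture, name): "location" ([x, y, z] in mm, in world coordinates, good to about 4 mm: the middle of the surface that is visible of it).
- manip.masks_of(picture, name): "mask" (420x560 bool, what is visible of it).
The state is a dict: "clock": time; "joints": joint angles; "qd": joint speeds; "effort": joint torques, N m; "eef_pos": TCP position; "eef_rot": TCP orientation; "wrist_force": force on the tool from outside, world axes, zero at the start; "moment": the same for the moment, N m; "finger_gap": finger opening in mm.
Only numpy, scipy, OpenCV 4.12 (cv2) and the standard library are available. Lean on these libraries where they do the work, as an engineer would, in place of code of your own. Each camera call takes 0.05 s, during which the arm holds its last target. There are 200 camera calls.

## Task

The slim gift carton stands out in front of the gap between the two wide cartons that have a price easel before them. Push it back into the gap, in one line with them: its front flush and parallel with their fronts and standing clear between them. Only push it, with the fingers and low on its body, below its middle, so that it slides upright on its base; do not grip, lift or tip it, and leave the wide cartons, the price easels and the bell where they stand.

Things in the scene. Friction and masses are not known exactly. Their poses are not given: they have to be found in the camera images.
- slim_carton: the slim gift carton, a loose, rigid, upright box 58 deep (x) x 76 wide (y) x 141 high (z) mm, 0.15 to 0.28 kg. Origin: centre of its underside. Its own -x is its front, which faces roughly to the robot; z is up. It starts 75 to 105 mm in front of its place, up to 20 mm to one side, turned up to 0.2 rad. It slides on the counter, but tips if pushed high; 25 to 35 mm up is safe
- slim_front (a point): middle of the lower front edge of the slim carton: in its frame 29 mm from the origin towards -x, at the underside. The counter between it and the robot is clear; a gripper pointing straight down may touch the upper part of the carton first, so lean it back
- left_carton: the wide carton left (+y) of the gap, a loose upright box 48 deep (x) x 130 wide (y) x 150 high (z) mm. Origin: centre of its underside; its own -x is its front. The row (both wide cartons, parallel, fronts in one line) may be turned up to 0.1 rad on the counter; the leaning cartons close behind them are fixed
- right_carton: the wide carton right (-y) of the gap, same size and frame as the left one; its centre is 242 mm from the other's, so that the gap between them is 112 mm wide. The place for the slim carton is the middle of this gap: there the slim carton has 18 mm free on each side
- left_easel: small loose price easel, 40 x 58 x 39 mm high, in front of the left carton. Origin: its underside, near the middle. Bystander
- right_easel: the same kind of easel in front of the right carton. Bystander
- bell: loose round counter bell, 85 mm across, 59 mm high, to the right and in front of the row. Origin: centre of its underside. Bystander

How it is judged (in metres and radians):
At the end, for the whole second after the job is handed in: Slim carton upright and at rest on the counter, front within 10 mm of both wide cartons' front line, parallel within 0.12 rad, centre within 16 mm of the gap's middle; wide cartons upright, within 15 mm of their start, easels and bell within 20 mm (x of slim_front in the frame of left_carton between -0.034 and -0.014 m and x of slim_front in the frame of right_carton between -0.034 and -0.014 m and y of slim_carton in the frame of left_carton between -0.137 and -0.105 m and y of slim_carton in the frame of right_carton between 0.105 and 0.137 m and angle between the x axis of slim_carton and the x axis of left_carton, either way round below 0.12 rad and angle between the x axis of slim_carton and the x axis of right_carton, either way round below 0.12 rad and angle between each of slim_carton, left_carton, right_carton's own z axis and vertical below 0.04 rad and height (world z) of slim_carton below 0.004 m and linear speed of slim_carton below 0.01 m/s and angular speed of slim_carton below 0.05 rad/s and distance of each of left_carton, right_carton from where it was at the start of the episode below 0.015 m and distance of each of left_easel, right_easel, bell from where it was at the start of the episode below 0.02 m); the robot touches nothing.
It fails at once if the slim carton is tipped by more than 0.2 rad (11 degrees) (angle between slim_carton's own z axis and vertical above 0.2 rad).
It fails at once if the slim carton is lifted off the counter by more than 10 mm (height (world z) of slim_carton above 0.01 m).
It fails at once if the slim carton is taken between the fingers (the grasp point is inside it) (x of the grasp point in the frame of slim_carton between -0.026 and 0.026 m and y of the grasp point in the frame of slim_carton between -0.035 and 0.035 m and z of the grasp point in the frame of slim_carton below 0.138 m).
It fails at once if the slim carton is pushed above its middle (the fingers press it while the grasp point is more than 95 mm up) (contact force between the fingers and slim_carton above 0.5 N and height (world z) of the grasp point above 0.095 m).
It fails at once if a wide carton is shoved more than 15 mm or tipped, or an easel or the bell is shoved more than 20 mm (distance of any of left_carton, right_carton from where it was at the start of the episode above 0.015 m or angle between any of left_carton, right_carton's own z axis and vertical above 0.15 rad or distance of any of left_easel, right_easel, bell from where it was at the start of the episode above 0.02 m).
It also fails if it takes over 35 s, if anything falls off the work surface, if the arm or the gripper's body presses on something with over 40 N, if the wrist force passes 120 N, or if a joint passes its speed limit or range.

## Working session

There is one attempt and no reset: what is moved stays moved. The work goes in short steps, Python scripts to look and compute and a shell command to move; the robot and the scene stay as the last step left them, time stands still between calls to the robot, and variables do not carry over. Pictures are saved under pics/ and viewed, about 8 in all and at most 12, crops included, and the job is handed in when it is done.

```bash
ls; mkdir -p pics
python3 - <<'E'
from cell import manip
import cv2,numpy as np
s=manip.read_state();print(s)
for c in("scene","top"):
    p=manip.camera(c);cv2.imwrite(f"pics/{c}0.png",p["pixels"][:,:,::-1])
    print(c,p["fx"],p["fy"],p["cx"],p["cy"],np.round(p["extrinsics"],3).tolist())
    for n in("slim_carton","left_carton","right_carton","left_easel","right_easel","bell"):
        print(n,[(np.round(d["location"]).tolist(),round(d["conf"],2)) for d in manip.search_frame(p,n)][:3])
E
```

```text
pics
{'clock': 0.0, 'joints': array([-1.41460721e+00,  3.00478921e-01,  1.52157315e+00,  4.48645673e-07,
        1.32068254e+00, -6.65688164e-02]), 'qd': array([-0.00017921, -0.00120063, -0.0003389 ,  0.00067834,  0.0001598 ,
       -0.00010831]), 'effort': array([-1.53592387e-04, -5.31811166e+01, -3.52736771e+01,  7.08374265e-02,
        2.43608822e-02, -9.29064868e-05]), 'eef_pos': array([ 121.48032372, -536.15467108,  204.88539147]), 'eef_rot': array([-3.14045326e+00, -7.63960576e-05,  2.22757773e-01]), 'wrist_force': array([-0.0489695 , -0.66989343, -0.22667728]), 'moment': array([-0.00844863, -0.00016625, -0.0603947 ]), 'finger_gap': 93.99270564968693}
scene 528.2676479355939 528.2676479355939 283.2720269365959 211.25316554301287 [[-0.769, -0.639, 0.026, 418.316], [-0.362, 0.401, -0.842, 256.337], [0.528, -0.657, -0.539, 963.765], [0.0, 0.0, 0.0, 1.0]]
slim_carton [([508.0, -4.0, 93.0], 0.9)]
left_carton [([615.0, 103.0, 94.0], 0.86)]
right_carton [([597.0, -151.0, 125.0], 0.58)]
left_easel [([568.0, 117.0, 14.0], 0.86)]
right_easel [([547.0, -165.0, 15.0], 0.73)]
bell [([456.0, -306.0, 28.0], 0.88)]
top 410.0216949468863 410.0216949468863 281.2360072792643 209.53829524815308 [[0.377, -0.926, -0.009, -244.958], [-0.883, -0.357, -0.306, 500.624], [0.28, 0.123, -0.952, 801.43], [0.0, 0.0, 0.0, 1.0]]
slim_carton [([516.0, -34.0, 140.0], 0.7)]
left_carton [([615.0, 72.0, 143.0], 0.56)]
right_carton [([602.0, -162.0, 152.0], 0.85), ([614.0, 74.0, 145.0], 0.5)]
left_easel [([566.0, 114.0, 11.0], 0.95)]
right_easel [([549.0, -177.0, 9.0], 0.77)]
bell []
```

View pics/scene0.png

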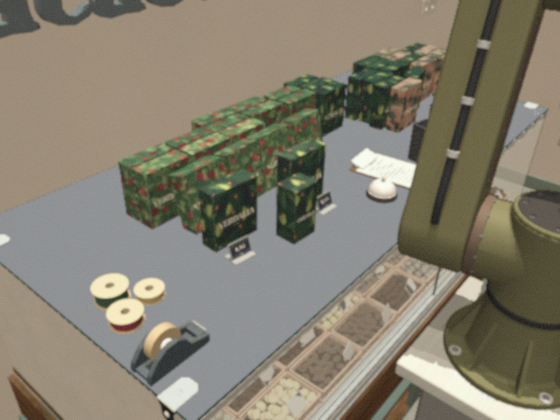

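View pics/top0.png

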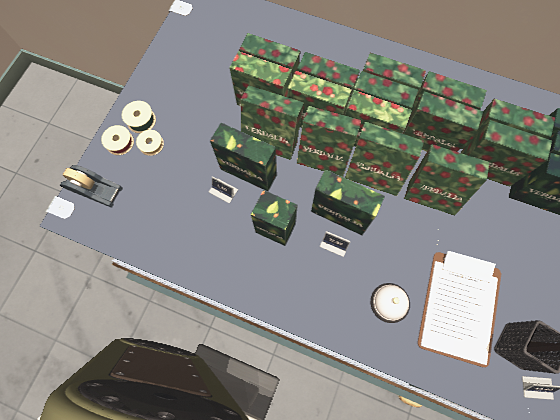

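The slim carton stands dark in front of the gap, at about (298,205) in scene and (274,217) in top. The wide cartons are at (243,157) and (348,200) in top, with the easels in front of them. Next I fit box models to the masks.

```bash
cat > fit.py <<'E'
from cell import manip
import cv2,numpy as np
from scipy.optimize import minimize
DIM={"slim_carton":(58,76,141),"left_carton":(48,130,150),"right_carton":(48,130,150)}
def hull(p,pose,dim):
    x,y,t=pose; a,b,h=dim
    P=np.array([[i*a/2,j*b/2,k] for i in(-1,1) for j in(-1,1) for k in(0,h)])
    c,s=np.cos(t),np.sin(t); W=np.c_[x+c*P[:,0]-s*P[:,1],y+s*P[:,0]+c*P[:,1],P[:,2]]
    E=p["extrinsics"]; C=W@E[:3,:3].T+E[:3,3]
    uv=np.c_[p["fx"]*C[:,0]/C[:,2]+p["cx"],p["fy"]*C[:,1]/C[:,2]+p["cy"]]
    return cv2.convexHull(np.float32(uv))[:,0]
def sil(p,pose,dim,K=4):
    m=np.zeros((420*K,560*K),np.uint8)
    cv2.fillConvexPoly(m,np.round(((hull(p,pose,dim)+.5)*K-.5)*16).astype(np.int32),1,shift=4); return m>0
def mask(p,n,near):
    best=[d for d in manip.masks_of(p,n) if d["conf"]>.3]
    def cen(d): v=np.argwhere(d["mask"]); return v.mean(0)[::-1]
    best=[d for d in best if np.linalg.norm(cen(d)-near)<35]
    if not best: return None
    m=best[0]["mask"].astype(np.float32)
    return cv2.resize(m,None,fx=4,fy=4,interpolation=cv2.INTER_LINEAR)>.5
def fit(obs,x0,poses):  # obs: (pic,mask,dim,fn pose)
    def cost(v):
        c=0
        for p,m,dim,f in obs:
            s=sil(p,f(v),dim); c+=1-(s&m).sum()/(s|m).sum()
        return c/len(obs)
    x0=np.array(x0,float); best=None
    for t0 in (-.15,-.05,.05,.15):
        i=np.array([x0,x0+[12,0,0],x0+[0,12,0],x0+[0,0,.1]]); i[:,2]+=t0
        r=minimize(cost,i[0],method="Nelder-Mead",options=dict(initial_simplex=i,xatol=.05,fatol=1e-5,maxiter=150))
        if best is None or r.fun<best.fun: best=r
    return best
def side(d): return lambda v:(v[0]-np.sin(v[2])*d,v[1]+np.cos(v[2])*d,v[2])
def slim(x0,views=("scene","top")):
    obs=[];f=lambda v:v
    for c in views:
        p=manip.camera(c); m=mask(p,"slim_carton",hull(p,x0,DIM["slim_carton"]).mean(0))
        if m is not None: obs.append((p,m,DIM["slim_carton"],f))
    return fit(obs,x0,None),obs
E
python3 - <<'E'
from fit import *
r,o=slim((525,-15,0)); print("slim",r.x,r.fun,len(o))
for one in o:
    q=fit([one],r.x,None);print("  single",q.x,q.fun)
P={c:manip.camera(c) for c in("scene","top")}
obs={}
for c,n,d in(("top","left_carton",121),("top","right_carton",-121),("scene","left_carton",121)):
    p=P[c];m=mask(p,n,hull(p,side(d)((625,-30,0)),DIM[n]).mean(0))
    if m is None: print("none",c,n); continue
    obs[c,n]=(p,m,DIM[n],side(d)); q=fit([obs[c,n]],(625,-30,0),None);print(c,n,q.x,q.fun)
w=fit(list(obs.values()),(625,-30,0),None);print("row",w.x,w.fun)
c,s=np.cos(w.x[2]),np.sin(w.x[2]);R=np.array([[c,s],[-s,c]])
print("slim rel row",R@(r.x[:2]-w.x[:2]),r.x[2]-w.x[2])
img=P["top"]["pixels"][:,:,::-1].copy()
for n,f in(("left_carton",side(121)),("right_carton",side(-121)),("slim_carton",None)):
    h=hull(P["top"],f(w.x) if f else r.x,DIM[n]);cv2.polylines(img,[np.int32(h*16)],True,(0,0,255),1,shift=4)
cv2.imwrite("pics/fit.png",cv2.resize(img[110:270,190:420],None,fx=3,fy=3))
E
```

```text
slim [ 5.32428291e+02 -3.20921869e+01 -4.87411476e-02] 0.0383066628986764 2
  single [ 5.31510180e+02 -2.97780826e+01  1.64885914e-02] 0.03210689001894507
  single [ 5.31873728e+02 -3.24621260e+01 -5.71031317e-02] 0.027679972110859374
top left_carton [ 6.28044706e+02 -3.96547445e+01 -7.93577398e-02] 0.029501965357867865
top right_carton [ 6.27776864e+02 -3.92548066e+01 -7.36279779e-02] 0.044709707782484065
scene left_carton [ 6.33237017e+02 -3.65225347e+01 -3.58142994e-02] 0.02686630388738631
row [ 6.28411960e+02 -3.93124539e+01 -8.04049692e-02] 0.040205174244978194
slim rel row [-96.25349042  -0.51231075] 0.031663821610860544
```

View pics/fit.png

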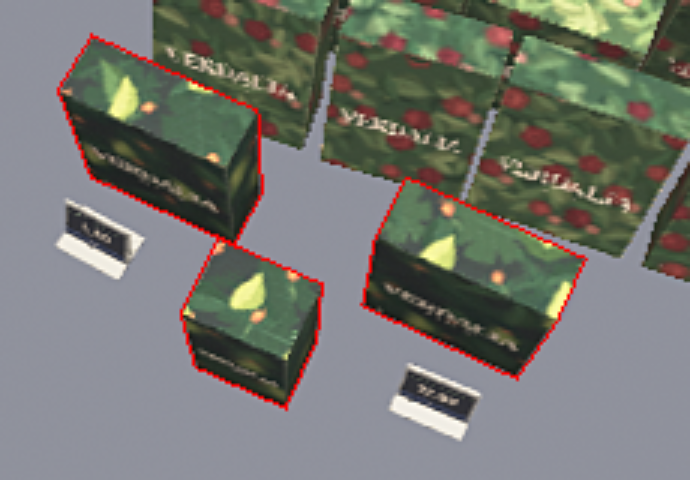

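Both fits are tight. The row's centre is at (628.4, -39.3) with yaw -0.08. The slim carton is about 96 mm in front of it, with a lateral offset of about 0 and almost parallel, so it needs about 101 mm of straight push along the row's x. The tool can't lean, so the TCP has to stay above 44 mm to keep the gripper body over the carton top, and above about 56 mm once the body is over the wide cartons.

```bash
python3 -m crank '[{"offset":[0.02,0.032,0],"spin":-2},{"offset":[0.04,0.064,0],"spin":-4},{"offset":[0.06,0.096,0],"spin":-6},{"offset":[0.08,0.128,0],"spin":-8},{"offset":[0.10,0.160,0],"spin":-10},{"offset":[0.12,0.192,0],"spin":-12},{"offset":[0.14,0.224,0],"spin":-14},{"offset":[0.16,0.256,0],"spin":-17}]' 0.35
python3 -m crank '[{"offset":[0.02,0.032,0],"spin":0},{"offset":[0.04,0.064,0],"spin":0},{"offset":[0.06,0.096,0],"spin":0},{"offset":[0.08,0.128,0],"spin":0},{"offset":[0.10,0.160,0],"spin":0},{"offset":[0.12,0.192,0],"spin":0},{"offset":[0.14,0.224,0],"spin":0},{"offset":[0.155,0.250,0],"spin":0}]'
```

```text
clock: 1.82
eef_pos: [282.0, -278.8, 205.6]
eef_rot: [3.141, -0.0, -0.076]
wrist_force: [0.4, -0.0, 0.9]
finger_gap: 43.8
clock: 2.48
eef_pos: [438.0, -26.4, 205.8]
eef_rot: [3.141, -0.001, -0.075]
wrist_force: [0.3, -1.2, -0.0]
finger_gap: 33.2
```

```bash
python3 -m crank '[{"offset":[0,0.002,-0.03],"spin":0},{"offset":[0,0.002,-0.06],"spin":0},{"offset":[0,0.002,-0.09],"spin":0},{"offset":[0,0.002,-0.12],"spin":0},{"offset":[0,0.002,-0.14],"spin":0},{"offset":[0,0.002,-0.15],"spin":0},{"offset":[0,0.002,-0.155],"spin":0},{"offset":[0,0.002,-0.155],"spin":0}]'
python3 -m crank '[{"offset":[0.010,-0.0008,0],"spin":0},{"offset":[0.020,-0.0016,0],"spin":0},{"offset":[0.030,-0.0024,0],"spin":0},{"offset":[0.040,-0.0032,0],"spin":0},{"offset":[0.046,-0.0037,0],"spin":0},{"offset":[0.052,-0.0042,0],"spin":0},{"offset":[0.058,-0.0047,0],"spin":0},{"offset":[0.064,-0.0051,0],"spin":0}]'
python3 - <<'E'
from fit import *
r,o=slim((535,-32,-.05)); print(r.x,r.fun)
p=manip.camera("scene");cv2.imwrite("pics/s1.png",cv2.resize(p["pixels"][90:290,180:440,::-1],None,fx=3,fy=3))
E
```

```text
clock: 3.15
eef_pos: [438.0, -24.5, 50.7]
eef_rot: [3.141, -0.001, -0.075]
wrist_force: [-0.4, -0.1, -0.8]
finger_gap: 33.2
clock: 3.82
eef_pos: [502.3, -29.6, 51.1]
eef_rot: [3.141, -0.001, -0.075]
wrist_force: [-2.0, 0.3, 1.1]
finger_gap: 33.0
[ 5.40894456e+02 -3.14674109e+01 -7.73553542e-02] 0.7254403377932183
```

View pics/s1.png

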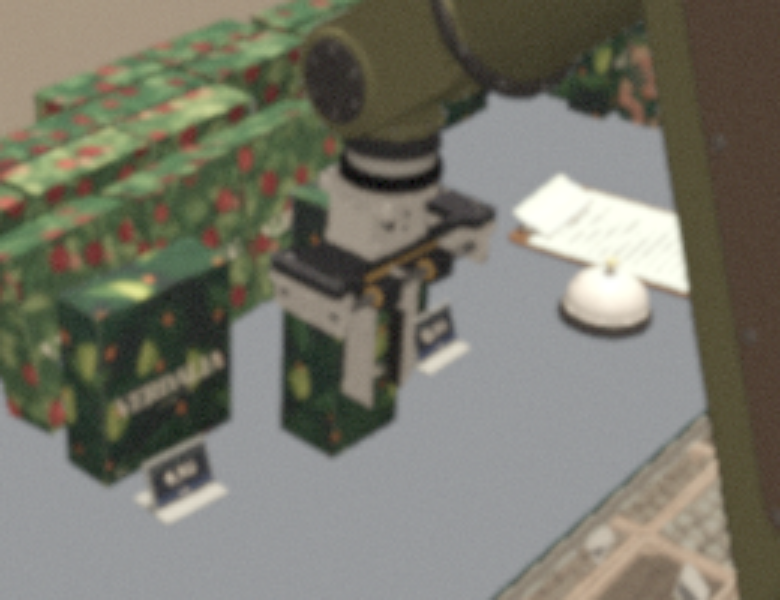

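The view shows the fingers against the front face, low enough, with the body clear of the carton top. The carton is upright (base corner at about (333,455) in the crop). I keep pushing at this height.

```bash
python3 -m crank '[{"offset":[0.006,-0.0005,0],"spin":0},{"offset":[0.012,-0.001,0],"spin":0},{"offset":[0.018,-0.0014,0],"spin":0},{"offset":[0.024,-0.0019,0],"spin":0},{"offset":[0.030,-0.0024,0],"spin":0},{"offset":[0.036,-0.0029,0],"spin":0},{"offset":[0.042,-0.0034,0],"spin":0},{"offset":[0.045,-0.0036,0],"spin":0}]'
python3 -m crank '[{"offset":[-0.015,0.001,0],"spin":0},{"offset":[-0.035,0.003,0.02],"spin":0},{"offset":[-0.07,0.006,0.05],"spin":0},{"offset":[-0.11,0.009,0.08],"spin":0},{"offset":[-0.15,0.012,0.11],"spin":0},{"offset":[-0.18,0.014,0.13],"spin":0},{"offset":[-0.18,0.014,0.13],"spin":0},{"offset":[-0.18,0.014,0.13],"spin":0}]'
python3 - <<'E'
from fit import *
r,o=slim((585,-35,-.08)); print(r.x,r.fun)
for q in o: print(fit([q],r.x,None))
p=o[-1][0];img=p["pixels"][:,:,::-1].copy()
h=hull(p,r.x,DIM["slim_carton"]);cv2.polylines(img,[np.int32(h*16)],True,(0,0,255),1,shift=4)
cv2.imwrite("pics/t2.png",cv2.resize(img[110:270,190:420],None,fx=3,fy=3))
E
```

```text
clock: 4.73
eef_pos: [547.6, -33.2, 50.6]
eef_rot: [3.141, -0.001, -0.075]
wrist_force: [-1.6, -0.1, -0.5]
finger_gap: 33.2
clock: 5.4
eef_pos: [367.1, -19.2, 183.0]
eef_rot: [3.141, -0.006, -0.075]
wrist_force: [-0.0, 0.6, 0.5]
finger_gap: 32.9
[ 5.86507793e+02 -3.76652912e+01 -5.52416234e-02] 0.0404444954299118
       message: Optimization terminated successfully.
       success: True
        status: 0
           fun: 0.023728901181275353
             x: [ 5.848e+02 -3.495e+01  8.397e-03]
           nit: 40
          nfev: 91
 final_simplex: (array([[ 5.848e+02, -3.495e+01,  8.397e-03],
                       [ 5.848e+02, -3.495e+01,  8.336e-03],
                       [ 5.848e+02, -3.495e+01,  8.425e-03],
                       [ 5.848e+02, -3.495e+01,  8.413e-03]]), array([ 2.373e-02,  2.373e-02,  2.373e-02,  2.373e-02]))
       message: Optimization terminated successfully.
       success: True
        status: 0
           fun: 0.03857215361191002
             x: [ 5.863e+02 -3.838e+01 -6.657e-02]
           nit: 44
          nfev: 93
 final_simplex: (array([[ 5.863e+02, -3.838e+01, -6.657e-02],
                       [ 5.863e+02, -3.838e+01, -6.654e-02],
                       [ 5.863e+02, -3.838e+01, -6.662e-02],
                       [ 5.863e+02, -3.838e+01, -6.657e-02]]), array([ 3.857e-02,  3.857e-02,  3.857e-02,  3.857e-02]))
```

View pics/t2.png

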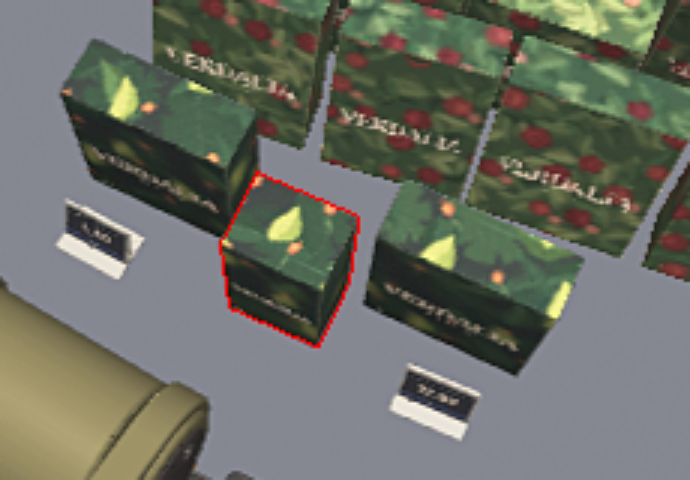

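The carton is upright and parallel, centred at about (586, -38), with 47 mm left to go. I finish at TCP z = 61 so that the body passes over the wide cartons.

```bash
python3 -m crank '[{"offset":[0.02,-0.002,-0.03],"spin":0},{"offset":[0.04,-0.004,-0.06],"spin":0},{"offset":[0.06,-0.006,-0.09],"spin":0},{"offset":[0.09,-0.008,-0.115],"spin":0},{"offset":[0.12,-0.010,-0.122],"spin":0},{"offset":[0.145,-0.012,-0.122],"spin":0},{"offset":[0.163,-0.013,-0.122],"spin":0},{"offset":[0.163,-0.013,-0.122],"spin":0}]'
python3 -m crank '[{"offset":[0.010,-0.0008,0],"spin":0},{"offset":[0.015,-0.0012,0],"spin":0},{"offset":[0.019,-0.0015,0],"spin":0},{"offset":[0.023,-0.0018,0],"spin":0},{"offset":[0.027,-0.002,0],"spin":0},{"offset":[0.031,-0.0024,0],"spin":0},{"offset":[0.035,-0.0028,0],"spin":0},{"offset":[0.039,-0.003,0],"spin":0}]'
python3 - <<'E'
from fit import *
p=manip.camera("scene");cv2.imwrite("pics/s3.png",cv2.resize(p["pixels"][90:290,180:440,::-1],None,fx=3,fy=3))
E
```

```text
clock: 6.27
eef_pos: [533.6, -32.4, 55.5]
eef_rot: [3.142, 0.002, -0.075]
wrist_force: [0.1, -0.0, -0.5]
finger_gap: 32.9
clock: 6.93
eef_pos: [572.9, -35.5, 55.6]
eef_rot: [3.141, 0.002, -0.075]
wrist_force: [-2.3, 1.3, 0.7]
finger_gap: 32.9
```

View pics/s3.png

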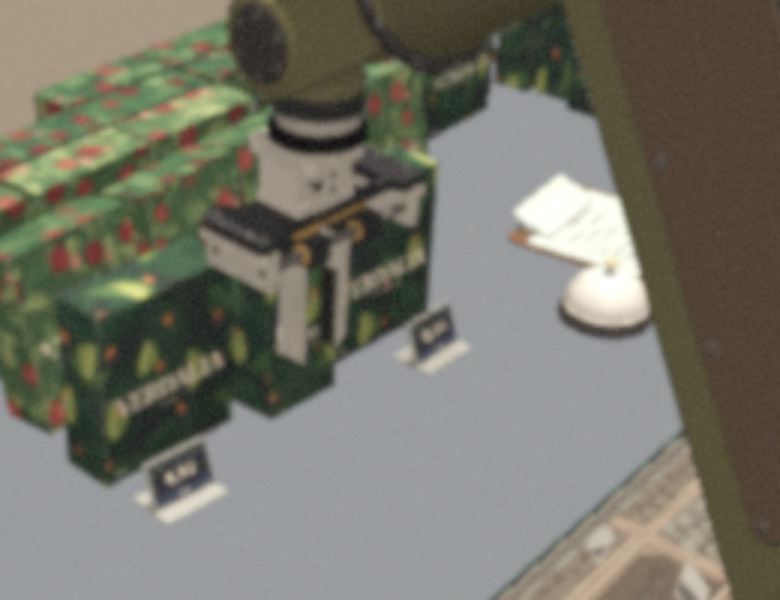

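The view shows the carton upright and entering the gap, with its base corner at about (275,415) in the crop. The TCP is lower than planned (55.6), which leaves only about 2.6 mm over the wide cartons. I back off, raise to 60 and finish.

```bash
python3 -m crank '[{"offset":[-0.008,0.0006,0],"spin":0},{"offset":[-0.008,0.0006,0.005],"spin":0},{"offset":[-0.002,0,0.005],"spin":0},{"offset":[0.003,0,0.005],"spin":0},{"offset":[0.007,-0.0005,0.005],"spin":0},{"offset":[0.011,-0.0007,0.005],"spin":0},{"offset":[0.015,-0.001,0.005],"spin":0},{"offset":[0.019,-0.001,0.005],"spin":0}]'
python3 -m crank '[{"offset":[0.001,0,0],"spin":0},{"offset":[0.001,0,0],"spin":0},{"offset":[-0.015,0.001,0],"spin":0},{"offset":[-0.05,0.004,0.02],"spin":0},{"offset":[-0.09,0.007,0.05],"spin":0},{"offset":[-0.13,0.01,0.08],"spin":0},{"offset":[-0.17,0.013,0.11],"spin":0},{"offset":[-0.20,0.016,0.13],"spin":0}]'
cat > chk.py <<'E'
from fit import *
r,o=slim((630,-40,-.08)); print(r.x,r.fun)
p=o[-1][0];obs=[]
for n,d in(("left_carton",121),("right_carton",-121)):
    m=mask(p,n,hull(p,side(d)((628,-39,-.08)),DIM[n]).mean(0))
    if m is not None: obs.append((p,m,DIM[n],side(d)));print(n,fit(obs[-1:],(628,-39,-.08),0).x)
w=fit(obs,(628,-39,-.08),0).x
t=fit(o[-1:],r.x,0).x
for q in(r.x,t):
    c,s=np.cos(w[2]),np.sin(w[2]);print("row",w,"slim rel (want 5,0,0)",np.array([[c,s],[-s,c]])@(q[:2]-w[:2]),q[2]-w[2])
for n in("left_easel","right_easel"): print(n,[np.round(d["location"]).tolist() for d in manip.search_frame(p,n)][:1])
cv2.imwrite("pics/t4.png",cv2.resize(p["pixels"][110:270,190:420,::-1],None,fx=3,fy=3))
E
python3 chk.py
```

```text
clock: 7.65
eef_pos: [592.9, -36.6, 60.5]
eef_rot: [3.141, 0.002, -0.075]
wrist_force: [-2.0, 0.1, 0.7]
finger_gap: 33.0
clock: 8.32
eef_pos: [407.4, -21.9, 180.1]
eef_rot: [3.141, 0.001, -0.075]
wrist_force: [-0.6, -0.5, 1.2]
finger_gap: 33.2
[ 6.33185279e+02 -4.00993177e+01 -7.48487386e-02] 0.14221158133238065
left_carton [ 6.27814618e+02 -3.84018863e+01 -8.55918401e-02]
right_carton [ 6.26262780e+02 -3.92378652e+01 -5.84612869e-02]
row [ 6.28629210e+02 -3.94806427e+01 -7.85622685e-02] slim rel (want 5,0,0) [ 4.59057025 -0.2591998 ] 0.003713529936937965
row [ 6.28629210e+02 -3.94806427e+01 -7.85622685e-02] slim rel (want 5,0,0) [ 4.55367769 -0.28785367] -0.0002775848535305214
left_easel [[617.0, -48.0, 144.0]]
right_easel [[467.0, -324.0, 30.0]]
```

View pics/t4.png

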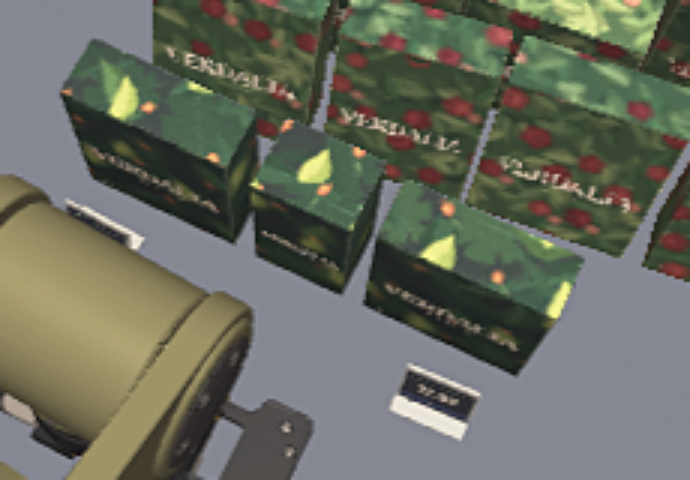

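The top view shows the slim carton in line and parallel between the wide cartons, which have not moved. Measured against the row it is 0.4 mm short of flush and 0.3 mm off the middle, with a yaw error of about 0. The easels are where they were at the start, at (105,222) and (437,400) in the crop. The arm is clear, so I hand in.

```bash
python3 -c "
from cell import manip
print(manip.read_state()['wrist_force'],manip.sign_off())"
```

```text
the job is handed in; nothing more can be done
[ 0.42676854 -0.17992501 -0.31283096] None
```

I pushed the slim carton about 100 mm straight back into the gap and handed the job in after about 8.5 s of robot time. The sign-off gave no verdict.

**The push:** I used two partly open fingers, in slow stages, with the TCP 50 to 60 mm up. That is above the suggested 25 to 35 mm, because the moves could not lean the gripper. It is still below the carton's middle, and the grasp point stayed below 80 mm. The carton looked upright in every picture taken during the push, and the wrist force was about 2 N at the end of each push move.

**Last check, from the top view:**

| Measure | Result | Tolerance |
|---|---|---|
| Slim carton front to the row's front line | 0.4 mm short of flush | 10 mm |
| Slim carton centre to the gap's middle | 0.3 mm off | 16 mm |
| Slim carton parallel to the row | within 0.004 rad | 0.12 rad |
| Row of wide cartons from its start | about 0.3 mm | 15 mm |

**Weak or failed checks:**
- **Easels:** the final detector call for the easels returned wrong objects. I checked them by eye only: the right easel is plainly in place, and the left one is partly hidden by the arm.
- **Bell:** it was not re-measured. It looked unmoved in the scene pictures, and the arm only passed above it, about 145 mm clear.
- **Fits:** the final fit of the slim carton over both cameras was looser than before (mismatch 0.14, against 0.04 earlier). A top-only fit gave the same result. Scene-only fits earlier showed a yaw about 0.07 rad different from the top view, for the slim carton and, by about 0.04 rad, for the left carton. I relied on the top view.

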